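# Take the spent filter cartridge out of the sloping filter housing

## Robot

A 7-joint arm with a two-finger parallel gripper is mounted at the origin on a cart in front of the work surface, level with it; the furniture and walls round the work are solid. World frame = base frame: x ahead of the robot, y to its left, z up, the work surface at z = 0. Lengths are in mm, angles in rad, forces in N, time in s.
With the tool pointing down it reaches from about 425 to 875 mm from the base axis. Payload 9.9 kg.
Tool frame: the origin (TCP) lies on the centre line of the jaws, within the pads' length; the fingertips stand 14 mm ahead of it and the grasp point (between the pads) lies 5 mm behind it; y points along the fingers, x is the direction in which the jaws open and shut, and the axes are right-handed (so a half turn about y gives the same grasp; the last joint's range is limited). The gripper opens to 85 mm and grips with 20 to 120 N. Pads are 22 mm wide; open, the fingers measure 114 mm over their backs; the gripper's body (76 mm by 85 mm) begins 54 mm behind the grasp point. The pads swing forward as they close: fully open they stand 13 mm farther back than shut.
Start: joints at [1.108, 0.576, 0.025, 1.437, -0.015, 1.129, -0.057], TCP at [249.624, -627.15, 245.289] pointing down, gripper open.
Joint ranges: [-2.76, 2.76], [-0.34, 2.15], [-1.52, 1.57], [0.19, 2.46], [-1.09, 4.23], [0.17, 1.99], [-2.82, 2.82]. Speed limits (rad/s): [2.22, 2.22, 3.01, 3.01, 3.14, 3.14, 3.14].

## Interface

Orientations are given as a unit quaternion [w, x, y, z].
In Python, from rig import arm, imaging gives the robot as it stands.
- The arm moves only by the shell command python3 -m pendant 'ROWS'. ROWS is text: rows parted by semicolons, each of 7 numbers parted by spaces: the shift along the tool's x, y, z in m, then the turn, a rotation vector about the tool's x, y, z in rad, then the opening, from 0 (shut) to 1 (fully open). In form: dx dy dz rx ry rz claw; .... A call has 1 to 20 rows; each row is the pose to reach, as a shift and turn from the pose commanded when the call began, along the tool's axes at that moment; what a row does not reach only later rows make up. A row lasts 1/10 s, in which the tool goes at most 50 mm and 8.59 degrees, less where a joint would pass 70% of its speed; a pose out of reach is approached as far as the arm can. A call with a gripper value outside its range is refused whole. The fingers move at their own pace and stop on an object; the grip force is fixed at half the most. Time passes only in rows, so rows that repeat a pose let the fingers close. It gives the time, the measured TCP pose, the force and the opening at its end, in the units of the state.
- arm.sense(): the state, without advancing time (a new reading comes with each control period).
- imaging.camera(name): name is "scene" or "top"; returns a dict with "pixels" (384x512x3 uint8, blue, green, red), "range_z" (384x512 float32, mm along the optical axis (not along the pixel's ray), 0 where there is no reading), "fx", "fy", "cx", "cy" (pixels), "extrinsics" (4x4, takes a point from world to camera coordinates). Camera axes: x right, y down, z forward; pixel columns grow to the right and rows downward; lengths in mm; the calibration is good to about 2 mm. A picture is of the moment at which its call begins.
- arm.finish_job(): hands the job in, once; it reports no verdict.
The state is a dict: "time_s": time; "joints": joint angles; "qvel": joint speeds; "tau": joint torques, N m; "tool_pos": TCP position; "tool_rot": TCP orientation; "wrist_force": force on the tool from outside, world axes, zero at the start; "moment": the same for the moment, N m; "gripper_width": finger opening in mm.
Only numpy, scipy, OpenCV 4.12 (cv2) and the standard library are available. Lean on these libraries where they do the work, as an engineer would, in place of code of your own. Each camera call takes 0.05 s, during which the arm holds its last target. There are 200 camera calls.

## Task

The filter in the bench filter housing is spent: reach through the round port in the housing's sloping front, press the cartridge down on its spring, turn it anticlockwise until you feel it come up against its stop, and draw it straight out through the port without wrenching it. Then stand it upright, fin up, in a free pocket of the draining rack: set it down, do not drop it, and leave the spare cartridge standing in its own pocket.

Things in the scene. Friction and masses are not known exactly. Their poses are not given: they have to be found in the camera images.
- filter: The spent filter cartridge, white plastic, 128 mm long, 140 to 240 g, locked in the housing. Origin: centre of its underside; z runs along its axis to the fin end, x along the fin and the lugs. Bottom flange and top cap 62 mm across, ribbed body 57 mm. As found, its z axis leans 30 degrees from the vertical to the housing's front, square to the sloping panel.
- fin (a point): Where to grip the cartridge: middle of its flat fin, on its axis, 116 mm above its underside; axes as the cartridge. The fin is 12 mm thick (along y; grip across this), 44 mm wide (along x) and runs from the top cap (92 mm above the underside) to 128 mm. As found this point lies 24 mm below the port plane and the fin's x axis about 40 degrees clockwise from up the slope.
- lugs (a point): Level of the two lugs on the bottom flange, 80 mm over their ends along x, 14 mm wide, 4 to 11 mm above the underside. As found they sit under two hooked claws: a pull or a turn alone does not free them. Held down 4 to 7 mm, turn anticlockwise (seen from the fin) 43 to 82 degrees to firm stops, which cannot be seen and lie elsewhere each time; they are free of the claws for the last 9 degrees.
- seat_top (a point): Top of the spring seat on which the cartridge's underside stands, on the port's axis, 140 mm below the port plane. It yields along that axis only: 5 N to start, 10 N at the bottom of its 7 mm travel. Axes as the housing.
- filter_housing: The filter housing, a steel box 260 mm wide and 264 mm deep, fixed. Origin on the table under the port centre; x to its back, y to its left seen from the robot, z up. Front panel slopes at 30 degrees, from 98 mm high at x = -104 mm to 218 mm at x = 104 mm; flat top behind. A gauge stands 61 mm above the top at x = 142, y = 95 mm.
- port (a point): Centre of the round port, in the panel's outer face, 158 mm above the table. Clear opening 106 mm across; round it a flange ring 132 mm across, 5 mm proud, with studs 9 mm proud. The port's axis is square to the panel: 30 degrees from the vertical, leaning to the housing's front; the cartridge sits on this axis. The axes of this entry are the housing's, not the panel's.
- drain_rack: The draining rack, steel, 318 x 120 mm, 50 mm high, fixed: a base plate (top 8 mm above the table) and 37 mm above it a 5 mm plate with three round holes of 90 mm, 100 mm apart in a row along its y axis. Origin: centre of its underside. A cartridge put through a hole stands on the base plate, fin up.
- pocket0 (a point): Floor of the pocket at the rack's +y end, centre, 8 mm above the table. The spare cartridge stands here.
- pocket1 (a point): Floor of the middle pocket, centre, 8 mm above the table. Free.
- pocket2 (a point): Floor of the pocket at the rack's -y end, centre, 8 mm above the table. Free.
- spare_filter: A second cartridge of the same kind, loose, standing upright in pocket0; not to be moved. Origin and axes as for the spent one.

How it is judged (in metres and radians):
On the way:
1. the spent cartridge is drawn out through the port (its underside higher than the port's centre) (z of filter in the frame of filter_housing above 0.165 m), for 0.1 s.
At the end, for the whole second after the job is handed in: The spent cartridge stands at rest on the rack's base in one of the two free pockets (underside within 16 mm of the pocket's centre and no more than 6 mm above its floor), upright within 0.1 rad, fin up; the spare cartridge still stands upright in pocket0 ((horizontal distance between filter and pocket1 below 0.016 m or horizontal distance between filter and pocket2 below 0.016 m) and height (world z) of each of filter, spare_filter below 0.014 m and angle between each of filter, spare_filter's own z axis and vertical below 0.1 rad and linear speed of filter below 0.02 m/s and horizontal distance between spare_filter and pocket0 below 0.018 m); the robot touches nothing.
It fails at once if the cartridge is wrenched or rammed in the housing (more than 65 N between them, summed over its contacts) (contact force between filter and filter_housing above 65 N).
It fails at once if the cartridge is dropped (falls free of the fingers at more than 0.5 m/s, about 13 mm) (contact force between the fingers and filter below 0.2 N and linear speed of filter above 0.5 m/s).
It fails at once if the spare cartridge is pushed over or lifted (moved more than 30 mm) (distance of spare_filter from where it was at the start of the episode above 0.03 m).
It also fails if it takes over 69 s, if anything falls off the work surface, if the arm or the gripper's body presses on something with over 40 N, if the wrist force passes 120 N, or if a joint passes its speed limit or range.

## Working session

There is one attempt and no reset: what is moved stays moved. The work goes in short steps, Python scripts to look and compute and a shell command to move; the robot and the scene stay as the last step left them, time stands still between calls to the robot, and variables do not carry over. Pictures are saved under pics/ and viewed, about 8 in all and at most 12, crops included, and the job is handed in when it is done.

```bash
ls; mkdir -p pics
python3 - <<'E'
from rig import arm, imaging
import cv2,numpy as np
print(arm.sense())
for n in("scene","top"):
    c=imaging.camera(n); cv2.imwrite(f"pics/{n}0.png",c["pixels"]); np.savez(f"{n}0.npz",**c)
    print(n,c["fx"],c["fy"],c["cx"],c["cy"],c["extrinsics"].tolist())
E
```

```text
pics
{'time_s': 0.0, 'joints': array([ 1.10818916,  0.5765596 ,  0.02484943,  1.43792088, -0.01502707,
        1.12900681, -0.05651909]), 'qvel': array([-1.05732948e-03, -8.96033138e-04, -6.51942317e-04,  2.15748401e-03,
       -3.23241274e-05,  6.36200323e-05, -2.49134305e-04]), 'tau': array([-1.28025590e-06, -7.65736270e+01,  2.25026898e+00, -2.85960710e+01,
        1.52717752e-02,  1.27923550e-02, -1.22691915e-05]), 'tool_pos': array([ 249.47128629, -626.7333331 ,  244.41973885]), 'tool_rot': array([ 0.58551342, -0.58487553,  0.39743565, -0.39640831]), 'wrist_force': array([-0.40942848,  0.55606706, -0.12220979]), 'moment': array([ 0.01363803, -0.03072977, -0.08141024]), 'gripper_width': 84.84517032813069}
scene 462.0243470955654 462.0243470955654 250.35817473758394 198.26353875177495 [[-0.6488032782002371, -0.7609199088060793, 0.007429574629410562, 376.3141940084188], [-0.45975846150780236, 0.3841986909579192, -0.8006332012464882, 361.15944353017363], [0.6063633096326035, -0.5228692554059466, -0.5991087367770781, 998.6785758187875], [0.0, 0.0, 0.0, 1.0]]
top 375.57879023305895 375.57879023305895 257.4178988811873 190.7403238083316 [[-0.2916125902602084, -0.9565314592240916, -0.00310881269321646, 185.8329311549634], [-0.926133397489718, 0.28315521546582045, -0.24919882425215603, 560.8219576127817], [0.23924679152683337, -0.06979033936824196, -0.968447355964681, 1048.7980991311538], [0.0, 0.0, 0.0, 1.0]]
```

View pics/scene0.png

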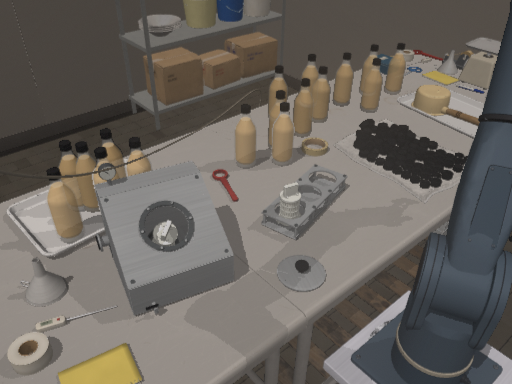

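View pics/top0.png

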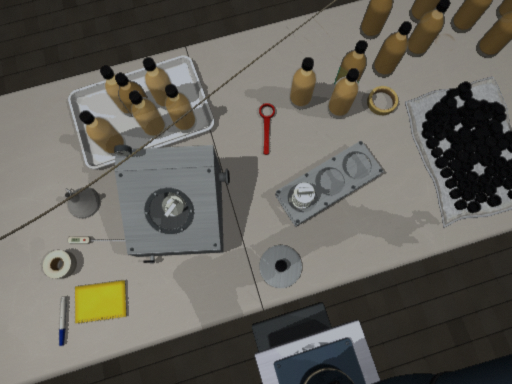

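The housing is at about (168,205) in the top image, with its port at (168,208). The rack is at (330,182), and the spare stands in the end pocket at (303,195). Next I measure these from the point cloud.

```bash
cat > h.py <<'E'
import numpy as np,cv2
from scipy.spatial.transform import Rotation as R
def cloud(c):
    z=c["range_z"].astype(float); v,u=np.mgrid[:z.shape[0],:z.shape[1]]
    P=np.stack([(u-c["cx"])/c["fx"]*z,(v-c["cy"])/c["fy"]*z,z],-1)
    E=c["extrinsics"]; W=(P-E[:3,3])@E[:3,:3]; W[z<=0]=np.nan
    return W
def proj(c,p):
    E=c["extrinsics"]; q=np.atleast_2d(p)@E[:3,:3].T+E[:3,3]
    return np.c_[q[:,0]/q[:,2]*c["fx"]+c["cx"],q[:,1]/q[:,2]*c["fy"]+c["cy"]]
E
python3 - <<'E'
from h import *
for n,hc,rc in(("top",(168,205),(330,182)),("scene",(165,228),(305,200))):
    c=dict(np.load(n+"0.npz")); W=cloud(c); 
    print(n,"table",np.nanmedian(W[...,2][(W[...,2]<15)&(W[...,2]>-15)]))
    v,u=np.mgrid[:384,:512]
    # panel normals
    m=(abs(u-hc[0])<55)&(abs(v-hc[1])<60)&(W[...,2]>90)&(W[...,2]<225)
    P=W[m]; rng=np.random.default_rng(0); best=0
    for _ in range(600):
        a=P[rng.choice(len(P),3,False)]; k=np.cross(a[1]-a[0],a[2]-a[0]); L=np.linalg.norm(k)
        if L<500: continue
        k/=L; k*=np.sign(k[2]); 
        if not .8<k[2]<.92: continue
        i=abs((P-a[0])@k)<2
        if i.sum()>best: best=i.sum(); I=i
    Q=P[I]; q0=Q.mean(0); k=np.linalg.svd(Q-q0,full_matrices=False)[2][2]; k*=np.sign(k[2])
    print("panel n",k,"tilt",np.degrees(np.arccos(k[2])),"cnt",best,"yaw back",np.degrees(np.arctan2(-k[1],-k[0])))
    ex=np.array([-k[0],-k[1],0]);ex/=np.linalg.norm(ex); ey=np.cross([0,0,1],ex); es=np.cross(ey,k)
    d=(P-q0)@k
    rg=P[(d>3)&(d<11)]; ab=np.c_[(rg-q0)@es,(rg-q0)@ey]
    ab=ab[np.linalg.norm(ab-np.median(ab,0),axis=1)<80]
    from scipy.optimize import least_squares
    s=least_squares(lambda p:np.clip(np.abs(np.hypot(*(ab-p[:2]).T)-59.5)-7,0,None),np.median(ab,0),loss='soft_l1')
    port=q0+es*s.x[0]+ey*s.x[1]; print("ring n",len(ab),"port",port, "rms",s.cost)
    pl=Q; print("panel extent slope",np.percentile((pl-port)@es,[.5,99.5]),"y",np.percentile((pl-port)@ey,[.5,99.5]))
    # fin top: depth -12 below plane (128mm; seat at 140)
    r=(P-port); rr=np.hypot(r@es,r@ey); dd=r@k
    F=(rr<45)&(dd>-20)&(dd<-5); f=np.c_[r@es,r@ey][F]; print("fin n",F.sum(),"d",np.median(dd[F]),"c",f.mean(0))
    if F.sum()>5:
        w=np.linalg.svd(f-f.mean(0),full_matrices=False); print("fin dir deg from upslope (ccw+)",np.degrees(np.arctan2(w[2][0,1],w[2][0,0])),w[1])
    # rack
    m=(abs(u-rc[0])<70)&(abs(v-rc[1])<60)&(W[...,2]>44)&(W[...,2]<56)
    A=W[m][:,:2].astype(np.float32); print("rack z",np.median(W[m][:,2]),cv2.minAreaRect(A))
    m=(abs(u-rc[0])<60)&(abs(v-rc[1])<50)&(W[...,2]>125)&(W[...,2]<145)
    A=W[m]; print("spare top",m.sum(),A.mean(0)); 
    t=np.linalg.svd(A[:,:2]-A[:,:2].mean(0),full_matrices=False); print("dir",np.degrees(np.arctan2(t[2][0,1],t[2][0,0])),t[1])
    m=(abs(u-rc[0])<60)&(abs(v-rc[1])<50)&(W[...,2]>95)&(W[...,2]<105); print("cap",W[m].mean(0),cv2.minEnclosingCircle(W[m][:,:2].astype(np.float32)))
im=cv2.imread("pics/top0.png"); a=cv2.resize(im[140:270,110:230],None,fx=4,fy=4,interpolation=2)
im=cv2.imread("pics/scene0.png"); b=cv2.resize(im[160:310,90:190],None,fx=3.4667,fy=3.4667,interpolation=2)
cv2.imwrite("pics/z1.png",cv2.hconcat([cv2.resize(a,(410,520)) if 0 else cv2.resize(a,(440,476)),cv2.resize(b,(317,476))]))
E
```

```text
top table 1.793808471273055
panel n [-0.48668959  0.12092155  0.86516543] tilt 30.09839913489044 cnt 4932 yaw back -13.953019145943383
ring n 536 port [586.83811561 263.85578193 160.01399076] rms 128.5152286675699
panel extent slope [-121.14824262  123.47232188] y [-127.90581888  130.19482677]
fin n 70 d -12.152229223207192 c [-0.78197698  0.32733363]
fin dir deg from upslope (ccw+) 140.07066517515682 [108.15901254  29.54669252]
rack z 51.38381923991945 ((561.8134765625, -208.39450073242188), (121.15736389160156, 320.9905700683594), 14.085168838500977)
spare top 77 [ 538.7132817  -111.3027645   136.25153462]
dir 78.4034315400548 [114.45921521  33.68138404]
cap [ 537.20101322 -109.21476547  101.03680074] ((540.2509155273438, -111.92159271240234), 31.008447647094727)
scene table 1.1392800557350693
panel n [-0.48684533  0.12068646  0.86511063] tilt 30.1046596105956 cnt 5192 yaw back -13.922667748020912
ring n 771 port [582.92257266 264.01511651 156.87022774] rms 634.1653385046802
panel extent slope [-119.37946383  126.62766743] y [-127.72650123  129.96466495]
fin n 91 d -11.946437871396144 c [0.5929031  1.83665345]
fin dir deg from upslope (ccw+) 140.21197295739205 [128.2750068   33.48699063]
rack z 50.491471361166205 ((711.6744384765625, -302.4801330566406), (371.88623046875, 581.8661499023438), 14.362106323242188)
spare top 85 [ 534.81602207 -110.38088872  133.19560972]
dir 74.54753479565653 [120.95086798  32.57148714]
cap [ 527.86071705 -104.03790731  100.35816176] ((536.4772338867188, -110.24263000488281), 32.43720245361328)
```

View pics/z1.png

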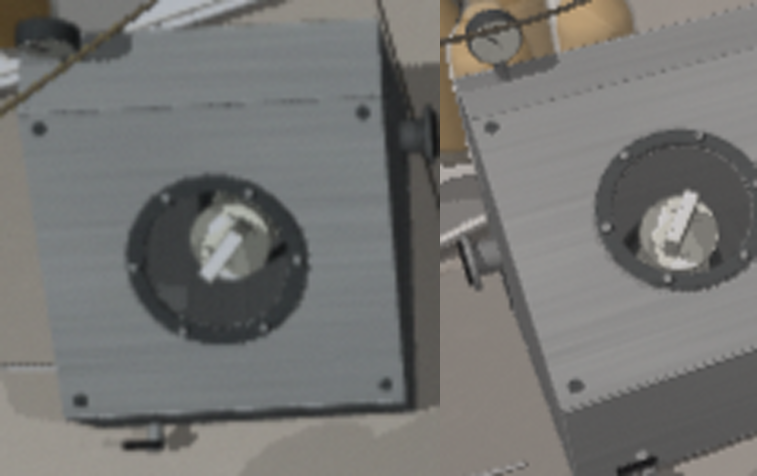

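The measurements agree with the given sizes: tilt 30.1°, port height 157–160 mm, fin 40° clockwise, rack 121×321 mm. Next I compute the approach moves.

```bash
cat >> h.py <<'E'
yaw=np.radians(-13.94); t=np.radians(30)
ex=np.array([np.cos(yaw),np.sin(yaw),0]); ey=np.array([-np.sin(yaw),np.cos(yaw),0])
k=-ex*np.sin(t)+np.array([0,0,1])*np.cos(t); es=np.cross(ey,k)
port=np.array([585.,264.,158.]); rackc=np.array([560.,-208.,0]); rx=np.array([np.cos(np.radians(14.1)),np.sin(np.radians(14.1)),0]); ry=np.cross([0,0,1],rx)
def cur(s): 
    q=s["tool_rot"]; return np.array(s["tool_pos"]),R.from_quat([q[1],q[2],q[3],q[0]])
def hand(axis_up,fx,sgn):  # tool rotation: y=-axis, x = sgn*(cart y)
    X=sgn*np.cross(axis_up,fx); Y=-axis_up; return R.from_matrix(np.c_[X,Y,np.cross(X,Y)])
def rel(s,p,r):
    p0,r0=cur(s); return np.round(r0.inv().apply(np.asarray(p)-p0)/1000,4),np.round((r0.inv()*r).as_rotvec(),3)
def fin(deg): a=np.radians(deg); return es*np.cos(a)+ey*np.sin(a)
E
python3 - <<'E'
from h import *; from rig import arm
s=arm.sense(); p,r=cur(s); M=r.as_matrix(); print(M.round(3)); 
def rad(x,p): return np.degrees(np.arctan2(x[1],x[0])-np.arctan2(p[1],p[0]))
print("x rel radial",rad(M[:,0],p))
for sg in(1,-1):
    h=hand(k,fin(-40),sg); tg=port+k*150
    print(sg,"x rel radial",rad(h.as_matrix()[:,0],tg),rel(s,tg,h), rel(s,[560,-150,330],h))
    d=hand(np.array([0,0,1.]),rx,sg);print(" place x rel radial if fin along rx", rad(d.as_matrix()[:,0],rackc-100*ry))
E
```

```text
[[ 0.37  -0.001  0.929]
 [-0.929  0.001  0.37 ]
 [-0.001 -1.    -0.   ]]
x rel radial 0.0015961410660862117
1 x rel radial 11.213679717921394 (array([-0.7473, -0.0423,  0.5802]), array([ 0.022, -1.775, -0.603])) (array([-0.3283, -0.085 ,  0.4648]), array([ 0.022, -1.775, -0.603]))
 place x rel radial if fin along rx 131.66074452489426
-1 x rel radial -168.7863202820786 (array([-0.7473, -0.0423,  0.5802]), array([0.563, 1.288, 0.02 ])) (array([-0.3283, -0.085 ,  0.4648]), array([0.563, 1.288, 0.02 ]))
 place x rel radial if fin along rx -48.33925547510573
```

```bash
python3 -m pendant '-0.3283 -0.085 0.4648 0.022 -1.775 -0.603 0.5;-0.3283 -0.085 0.4648 0.022 -1.775 -0.603 0.5;-0.3283 -0.085 0.4648 0.022 -1.775 -0.603 0.5;-0.3283 -0.085 0.4648 0.022 -1.775 -0.603 0.5;-0.3283 -0.085 0.4648 0.022 -1.775 -0.603 0.5;-0.3283 -0.085 0.4648 0.022 -1.775 -0.603 0.5;-0.3283 -0.085 0.4648 0.022 -1.775 -0.603 0.5;-0.3283 -0.085 0.4648 0.022 -1.775 -0.603 0.5;-0.3283 -0.085 0.4648 0.022 -1.775 -0.603 0.5;-0.3283 -0.085 0.4648 0.022 -1.775 -0.603 0.5;-0.3283 -0.085 0.4648 0.022 -1.775 -0.603 0.5;-0.3283 -0.085 0.4648 0.022 -1.775 -0.603 0.5;-0.3283 -0.085 0.4648 0.022 -1.775 -0.603 0.5;-0.3283 -0.085 0.4648 0.022 -1.775 -0.603 0.5;-0.3283 -0.085 0.4648 0.022 -1.775 -0.603 0.5;-0.3283 -0.085 0.4648 0.022 -1.775 -0.603 0.5'
python3 - <<'E'
from h import *; from rig import arm
s=arm.sense(); print(s["joints"].round(2)); print(rel(s,[560,-150,330],hand(k,fin(-40),1)),rel(s,port+k*150,hand(k,fin(-40),1)))
E
```

```text
time_s: 1.7
tool_pos: [559.9, -150.9, 330.2]
tool_rot: [-0.552, 0.747, 0.366, -0.055]
wrist_force: [0.1, -0.4, 0.9]
gripper_width: 42.8
[ 0.6   0.16 -0.51  2.02  0.31  0.49  0.5 ]
(array([0.0006, 0.0001, 0.0007]), array([ 0.002, -0.002, -0.001])) (array([ 0.215 , -0.0394,  0.3792]), array([ 0.002, -0.002, -0.001]))
```

```bash
python3 -m pendant '0.215 -0.0394 0.3792 0.002 -0.002 -0.001 0.5;0.215 -0.0394 0.3792 0.002 -0.002 -0.001 0.5;0.215 -0.0394 0.3792 0.002 -0.002 -0.001 0.5;0.215 -0.0394 0.3792 0.002 -0.002 -0.001 0.5;0.215 -0.0394 0.3792 0.002 -0.002 -0.001 0.5;0.215 -0.0394 0.3792 0.002 -0.002 -0.001 0.5;0.215 -0.0394 0.3792 0.002 -0.002 -0.001 0.5;0.215 -0.0394 0.3792 0.002 -0.002 -0.001 0.5;0.215 -0.0394 0.3792 0.002 -0.002 -0.001 0.5;0.215 -0.0394 0.3792 0.002 -0.002 -0.001 0.5;0.215 -0.0394 0.3792 0.002 -0.002 -0.001 0.5;0.215 -0.0394 0.3792 0.002 -0.002 -0.001 0.5;0.215 -0.0394 0.3792 0.002 -0.002 -0.001 0.5'
python3 - <<'E'
from h import *; from rig import arm
s=arm.sense(); print(s["joints"].round(2)); h=hand(k,fin(-40),1)
for d in(150,40,-18,-29): print(d,rel(s,port+k*d,h))
E
```

```text
time_s: 3.0
tool_pos: [511.7, 280.8, 287.9]
tool_rot: [-0.552, 0.747, 0.367, -0.056]
wrist_force: [-0.9, -0.1, 0.6]
gripper_width: 42.7
[-0.37  0.32 -0.64  1.95  0.89  0.94 -0.89]
150 (array([0.0011, 0.0001, 0.0008]), array([0.001, 0.001, 0.   ]))
40 (array([0.0011, 0.1101, 0.0009]), array([0.001, 0.001, 0.   ]))
-18 (array([0.001 , 0.1681, 0.0009]), array([0.001, 0.001, 0.   ]))
-29 (array([0.001 , 0.1791, 0.001 ]), array([0.001, 0.001, 0.   ]))
```

```bash
python3 -m pendant '0.001 0.04 0.001 0.001 0.001 0 0.5;0.001 0.08 0.001 0.001 0.001 0 0.5;0.001 0.11 0.001 0.001 0.001 0 0.5;0.001 0.11 0.001 0.001 0.001 0 0.5'
python3 - <<'E'
from h import *; from rig import arm,imaging
s=arm.sense(); print(s["joints"].round(2)); h=hand(k,fin(-40),1)
for d in(40,-18,-28): print(d,rel(s,port+k*d,h))
o=[]
for n in("scene","top"):
    c=imaging.camera(n); im=c["pixels"].copy(); u,v=proj(c,port-12*k)[0]; u=int(u);v=int(v)
    a=im[v-60:v+40,u-50:u+50]; o.append(cv2.resize(a,(400,400),interpolation=2))
cv2.imwrite("pics/a1.png",cv2.hconcat(o))
E
```

```text
time_s: 3.4
tool_pos: [565.6, 267.0, 189.2]
tool_rot: [-0.552, 0.747, 0.365, -0.058]
wrist_force: [-0.8, 0.1, -0.3]
gripper_width: 42.8
[-0.38  0.49 -0.54  2.    1.12  0.8  -1.06]
40 (array([ 0.0022, -0.0032,  0.0001]), array([ 0.001,  0.   , -0.005]))
-18 (array([0.0025, 0.0548, 0.0002]), array([ 0.001,  0.   , -0.005]))
-28 (array([0.0025, 0.0648, 0.0002]), array([ 0.001,  0.   , -0.005]))
```

View pics/a1.png

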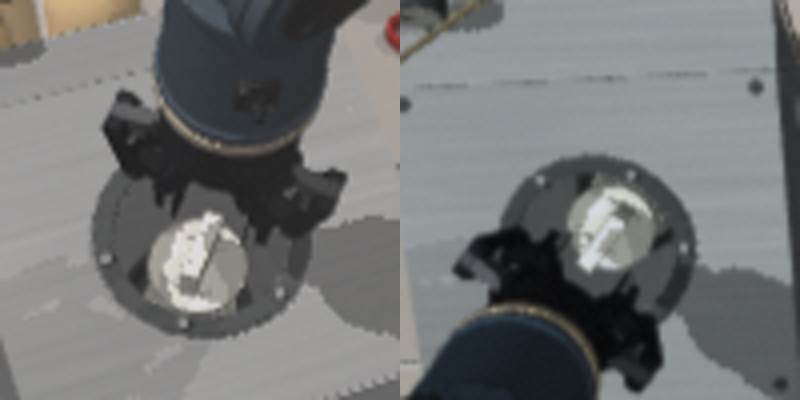

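The fin lies centrally between the open fingers in both views. I go in gently.

```bash
python3 -m pendant '0.001 0.01 0.0005 0 0 0 0.5;0.001 0.025 0.0005 0 0 0 0.5;0.001 0.04 0.0005 0 0 0 0.5;0.001 0.055 0.0005 0 0 0 0.5;0.001 0.055 0.0005 0 0 0 0.5;0.001 0.055 0.0005 0 0 0 0.5;0.001 0.055 0.0005 0 0 0 0.5'
python3 - <<'E'
from h import *; from rig import arm,imaging
s=arm.sense(); print(s["joints"].round(2)); h=hand(k,fin(-40),1)
for d in(-18,-28): print(d,rel(s,port+k*d,h))
E
```

```text
time_s: 4.2
tool_pos: [591.9, 266.1, 146.1]
tool_rot: [-0.553, 0.745, 0.368, -0.056]
wrist_force: [0.0, -0.2, -0.2]
gripper_width: 42.7
[-0.38  0.57 -0.5   2.    1.24  0.75 -1.15]
-18 (array([-0.0026,  0.0046, -0.0028]), array([-0.002,  0.002,  0.003]))
-28 (array([-0.0026,  0.0146, -0.0028]), array([-0.002,  0.002,  0.003]))
```

```bash
python3 -m pendant '-0.0026 0.004 -0.0028 0 0 0 0.5;-0.0026 0.009 -0.0028 0 0 0 0.5;-0.0026 0.0136 -0.0028 0 0 0 0.5;-0.0026 0.0136 -0.0028 0 0 0 0.5;-0.0026 0.0136 -0.0028 0 0 0 0.5'
python3 - <<'E'
from h import *; from rig import arm,imaging
s=arm.sense(); h=hand(k,fin(-40),1)
for d in(-18,-28): print(d,rel(s,port+k*d,h))
c=imaging.camera("scene"); im=c["pixels"]; u,v=map(int,proj(c,port-12*k)[0])
a=cv2.resize(im[v-60:v+40,u-50:u+50],(400,400),interpolation=2)
c=imaging.camera("top"); im=c["pixels"]; u,v=map(int,proj(c,port-12*k)[0])
cv2.imwrite("pics/a2.png",cv2.hconcat([a,cv2.resize(im[v-50:v+50,u-50:u+50],(400,400),interpolation=2)]))
E
```

```text
time_s: 4.7
tool_pos: [598.2, 260.0, 133.1]
tool_rot: [-0.553, 0.746, 0.368, -0.057]
wrist_force: [-0.3, 0.2, 0.6]
gripper_width: 42.5
-18 (array([ 0.0009, -0.0104,  0.    ]), array([-0.002,  0.002,  0.001]))
-28 (array([ 0.0009, -0.0004,  0.    ]), array([-0.002,  0.002,  0.001]))
```

View pics/a2.png

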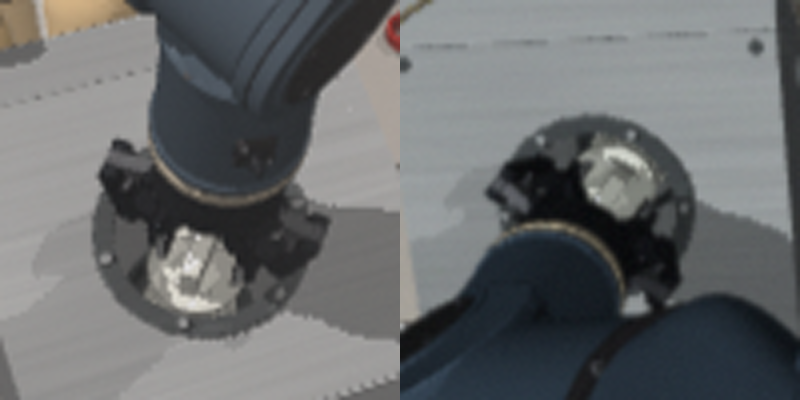

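The fingers are in the port on either side of the fin. Next I close the grip.

```bash
python3 -m pendant '0.0005 0 0 0 0 0 0.35;0.0005 0 0 0 0 0 0.25;0.0005 0 0 0 0 0 0.2;0.0005 0 0 0 0 0 0.16;0.0005 0 0 0 0 0 0.1;0.0005 0 0 0 0 0 0;0.0005 0 0 0 0 0 0;0.0005 0 0 0 0 0 0;0.0005 0 0 0 0 0 0'
python3 - <<'E'
from h import *; from rig import arm
s=arm.sense(); h=hand(k,fin(-40),1)
for d in(-28,-34): print(d,rel(s,port+k*d,h))
print(s["wrist_force"],s["moment"],R.from_matrix(h.as_matrix()).inv().apply(s["wrist_force"]))
E
```

```text
time_s: 5.7
tool_pos: [598.3, 260.3, 133.4]
tool_rot: [-0.553, 0.746, 0.368, -0.057]
wrist_force: [0.4, 0.2, -1.7]
gripper_width: 10.8
-28 (array([ 0.0005, -0.0002,  0.    ]), array([-0.002,  0.002,  0.001]))
-34 (array([0.0005, 0.0058, 0.    ]), array([-0.002,  0.002,  0.001]))
[ 0.38859184  0.15565802 -1.7342434 ] [0.19386266 0.84754687 0.01275175] [-0.1808613   1.67172302  0.59620849]
```

```bash
python3 -m pendant '0 0.001 0 0 0 0 0;0 0.002 0 0 0 0 0;0 0.003 0 0 0 0 0;0 0.004 0 0 0 0 0;0 0.005 0 0 0 0 0;0 0.0055 0 0 0 0 0;0 0.0055 0 0 0 0 0;0 0.0055 0 0 0 0 0'
cat > st.py <<'E'
from h import *; from rig import arm
s=arm.sense(); p,r=cur(s); d=p-port
X=r.as_matrix()[:,0]; f=np.cross(X,k); 
print("depth",(d@k).round(2),"off es,ey",(d@es).round(2),(d@ey).round(2),"fin ang",np.degrees(np.arctan2(f@ey,f@es)).round(2))
print("F tool",r.inv().apply(s["wrist_force"]).round(2),"M tool",r.inv().apply(s["moment"]).round(2),"w",s["gripper_width"],"q",s["joints"].round(2),s["time_s"])
E
python3 st.py
```

```text
time_s: 6.5
tool_pos: [601.1, 259.8, 128.8]
tool_rot: [-0.553, 0.746, 0.368, -0.057]
wrist_force: [-5.1, 0.2, 4.9]
gripper_width: 10.9
depth -33.61 off es,ey -0.17 -0.2 fin ang -39.88
F tool [-2.04 -6.74  0.78] M tool [0.45 0.06 0.88] w 10.899059823788235 q [-0.37  0.6  -0.48  2.    1.28  0.73 -1.18] 6.5
```

Spring force and depth check out: 5.4 mm of travel and about 8.4 N. Next I turn anticlockwise, which is negative about tool y.

```bash
python3 -m pendant '0 0 0 0 -0.03 0 0;0 0 0 0 -0.08 0 0;0 0 0 0 -0.13 0 0;0 0 0 0 -0.18 0 0;0 0 0 0 -0.23 0 0;0 0 0 0 -0.28 0 0;0 0 0 0 -0.33 0 0;0 0 0 0 -0.33 0 0'; python3 st.py
```

```text
time_s: 7.3
tool_pos: [601.2, 260.6, 129.0]
tool_rot: [-0.485, 0.726, 0.454, -0.179]
wrist_force: [-3.9, 2.0, 5.9]
gripper_width: 10.8
depth -33.39 off es,ey -0.21 0.58 fin ang -20.91
F tool [ 0.73 -7.24  1.09] M tool [0.92 0.02 0.17] w 10.843143100694851 q [-0.35  0.61 -0.51  2.    1.29  0.75 -0.85] 7.3
```

```bash
python3 -m pendant '0 0 0 0 -0.04 0 0;0 0 0 0 -0.09 0 0;0 0 0 0 -0.14 0 0;0 0 0 0 -0.19 0 0;0 0 0 0 -0.24 0 0;0 0 0 0 -0.29 0 0;0 0 0 0 -0.33 0 0;0 0 0 0 -0.33 0 0;0 0 0 0 -0.33 0 0'; python3 st.py
```

```text
time_s: 8.2
tool_pos: [601.4, 260.9, 129.2]
tool_rot: [-0.404, 0.687, 0.528, -0.295]
wrist_force: [-3.5, 2.6, 5.9]
gripper_width: 11.2
depth -33.29 off es,ey -0.01 0.9 fin ang -2.11
F tool [ 1.72 -7.11  0.66] M tool [ 0.81  0.01 -0.32] w 11.245274469340696 q [-0.34  0.61 -0.54  2.    1.3   0.76 -0.53] 8.2
```

```bash
python3 -m pendant '0 0.0003 0 0 -0.025 0 0;0 0.0003 0 0 -0.05 0 0;0 0.0003 0 0 -0.075 0 0;0 0.0003 0 0 -0.1 0 0;0 0.0003 0 0 -0.1 0 0'; python3 st.py
```

```text
time_s: 8.7
tool_pos: [601.6, 261.1, 129.1]
tool_rot: [-0.377, 0.671, 0.547, -0.329]
wrist_force: [-2.7, 3.2, 6.3]
gripper_width: 10.9
depth -33.47 off es,ey 0.1 1.21 fin ang 3.65
F tool [ 2.43 -7.15 -0.39] M tool [ 0.67  0.15 -0.58] w 10.874756906169692 q [-0.33  0.61 -0.55  2.    1.31  0.77 -0.43] 8.7
```

```bash
python3 -m pendant '0 0 0 0 -0.025 0 0;0 0 0 0 -0.05 0 0;0 0 0 0 -0.06 0 0;0 0 0 0 -0.06 0 0'; python3 st.py
```

```text
time_s: 9.1
tool_pos: [601.6, 261.2, 129.1]
tool_rot: [-0.361, 0.661, 0.559, -0.348]
wrist_force: [-4.0, 2.9, 6.0]
gripper_width: 11.5
depth -33.45 off es,ey 0.09 1.29 fin ang 7.06
F tool [ 1.96 -7.42  0.74] M tool [ 0.62  0.12 -0.69] w 11.452663280011556 q [-0.33  0.62 -0.56  2.    1.31  0.77 -0.37] 9.1
```

```bash
python3 -m pendant '0 0 0 0 -0.025 0 0;0 0 0 0 -0.05 0 0;0 0 0 0 -0.06 0 0;0 0 0 0 -0.06 0 0'; python3 st.py
```

```text
time_s: 9.5
tool_pos: [601.6, 261.2, 129.1]
tool_rot: [-0.344, 0.65, 0.569, -0.368]
wrist_force: [-3.5, 2.4, 5.4]
gripper_width: 11.7
depth -33.45 off es,ey 0.06 1.27 fin ang 10.5
F tool [ 1.58 -6.69  0.44] M tool [ 0.61  0.12 -0.69] w 11.743132152184998 q [-0.32  0.62 -0.56  2.    1.31  0.77 -0.31] 9.5
```

```bash
python3 -m pendant '0 0 0 0 -0.025 0 0;0 0 0 0 -0.05 0 0;0 0 0 0 -0.06 0 0;0 0 0 0 -0.06 0 0'; python3 st.py
```

```text
time_s: 9.9
tool_pos: [601.5, 261.3, 129.0]
tool_rot: [-0.327, 0.638, 0.579, -0.387]
wrist_force: [-4.0, 2.6, 5.5]
gripper_width: 11.6
depth -33.43 off es,ey -0.0 1.33 fin ang 13.94
F tool [ 1.83 -7.06  0.75] M tool [ 0.61  0.13 -0.75] w 11.58083953309885 q [-0.32  0.62 -0.56  2.    1.31  0.78 -0.25] 9.9
```

```bash
python3 -m pendant '0 0 0 0 -0.025 0 0;0 0 0 0 -0.05 0 0;0 0 0 0 -0.06 0 0;0 0 0 0 -0.06 0 0'; python3 st.py
```

```text
time_s: 10.3
tool_pos: [601.5, 261.4, 129.1]
tool_rot: [-0.309, 0.627, 0.589, -0.406]
wrist_force: [-2.2, 3.1, 5.6]
gripper_width: 11.2
depth -33.4 off es,ey -0.02 1.49 fin ang 17.37
F tool [ 2.31 -6.24 -1.06] M tool [ 0.5   0.18 -0.89] w 11.153093134882532 q [-0.32  0.62 -0.57  2.    1.31  0.78 -0.19] 10.3
```

```bash
python3 -m pendant '0 0 0 0 -0.025 0 0;0 0 0 0 -0.05 0 0;0 0 0 0 -0.06 0 0;0 0 0 0 -0.06 0 0'; python3 st.py
```

```text
time_s: 10.7
tool_pos: [601.6, 261.5, 129.1]
tool_rot: [-0.292, 0.614, 0.598, -0.425]
wrist_force: [-2.7, 3.9, 5.6]
gripper_width: 11.0
depth -33.34 off es,ey 0.03 1.6 fin ang 20.81
F tool [ 3.05 -6.59 -0.88] M tool [ 0.42  0.18 -0.91] w 10.968552530252301 q [-0.32  0.62 -0.57  2.    1.31  0.78 -0.14] 10.7
```

```bash
python3 -m pendant '0 0 0 0 -0.025 0 0;0 0 0 0 -0.05 0 0;0 0 0 0 -0.06 0 0;0 0 0 0 -0.06 0 0'; python3 st.py
```

```text
time_s: 11.1
tool_pos: [601.5, 261.6, 129.1]
tool_rot: [-0.273, 0.601, 0.606, -0.443]
wrist_force: [-4.1, 3.9, 6.3]
gripper_width: 11.2
depth -33.32 off es,ey -0.03 1.66 fin ang 24.26
F tool [ 3.08 -7.86 -0.18] M tool [ 0.36  0.18 -0.96] w 11.150310882381856 q [-0.31  0.62 -0.58  2.    1.31  0.78 -0.08] 11.1
```

```bash
python3 -m pendant '0 0 0 0 -0.025 0 0;0 0 0 0 -0.05 0 0;0 0 0 0 -0.06 0 0;0 0 0 0 -0.06 0 0'; python3 st.py
```

```text
time_s: 11.5
tool_pos: [601.5, 261.5, 129.0]
tool_rot: [-0.255, 0.587, 0.614, -0.461]
wrist_force: [-3.6, 4.2, 5.3]
gripper_width: 11.1
depth -33.39 off es,ey -0.13 1.54 fin ang 27.7
F tool [ 3.43 -6.79 -0.39] M tool [ 0.39  0.16 -1.  ] w 11.127381193951516 q [-0.31  0.62 -0.58  2.    1.31  0.79 -0.02] 11.5
```

```bash
python3 -m pendant '0 0 0 0 -0.025 0 0;0 0 0 0 -0.05 0 0;0 0 0 0 -0.06 0 0;0 0 0 0 -0.06 0 0'; python3 st.py
```

```text
time_s: 11.9
tool_pos: [601.4, 261.8, 129.0]
tool_rot: [-0.237, 0.573, 0.622, -0.478]
wrist_force: [-2.9, 4.3, 4.6]
gripper_width: 11.2
depth -33.33 off es,ey -0.19 1.79 fin ang 31.14
F tool [ 3.53 -5.86 -0.89] M tool [ 0.22  0.2  -1.15] w 11.200986455863013 q [-0.31  0.62 -0.59  2.    1.32  0.79  0.04] 11.9
```

```bash
python3 -m pendant '0 0 0 0 -0.025 0 0;0 0 0 0 -0.05 0 0;0 0 0 0 -0.06 0 0;0 0 0 0 -0.06 0 0'; python3 st.py
```

```text
time_s: 12.3
tool_pos: [601.5, 261.8, 129.1]
tool_rot: [-0.218, 0.559, 0.629, -0.495]
wrist_force: [-4.1, 4.9, 4.9]
gripper_width: 10.8
depth -33.31 off es,ey -0.18 1.83 fin ang 34.58
F tool [ 4.25 -6.83 -0.47] M tool [ 0.22  0.19 -1.23] w 10.775412068408746 q [-0.3   0.62 -0.59  2.    1.32  0.79  0.1 ] 12.3
```

```bash
python3 -m pendant '0 0 0 0 -0.025 0 0;0 0 0 0 -0.05 0 0;0 0 0 0 -0.06 0 0;0 0 0 0 -0.06 0 0'; python3 st.py
```

```text
time_s: 12.7
tool_pos: [601.5, 261.7, 129.1]
tool_rot: [-0.199, 0.544, 0.635, -0.512]
wrist_force: [-3.6, 4.4, 5.0]
gripper_width: 11.1
depth -33.3 off es,ey -0.11 1.76 fin ang 38.0
F tool [ 3.59 -6.56 -0.98] M tool [ 0.07  0.17 -1.16] w 11.13844627992524 q [-0.3   0.62 -0.6   2.    1.32  0.8   0.16] 12.7
```

```bash
python3 -m pendant '0 0 0 0 -0.02 0 0;0 0 0 0 -0.035 0 0;0 0 0 0 -0.035 0 0'; python3 st.py
```

```text
time_s: 13.0
tool_pos: [601.8, 261.1, 129.3]
tool_rot: [-0.188, 0.535, 0.638, -0.521]
wrist_force: [-2.7, 2.5, 6.5]
gripper_width: 11.1
depth -33.39 off es,ey 0.39 1.21 fin ang 39.99
F tool [ 1.11 -7.19 -1.52] M tool [ 0.    0.23 -0.7 ] w 11.104814629828157 q [-0.3   0.62 -0.6   2.    1.32  0.8   0.2 ] 13.0
```

```bash
python3 -m pendant '0 0 0 0 -0.02 0 0;0 0 0 0 -0.035 0 0;0 0 0 0 -0.035 0 0'; python3 st.py
```

```text
time_s: 13.3
tool_pos: [601.9, 261.0, 129.4]
tool_rot: [-0.177, 0.526, 0.641, -0.53]
wrist_force: [-3.8, 2.8, 6.7]
gripper_width: 10.9
depth -33.37 off es,ey 0.52 1.15 fin ang 41.9
F tool [ 1.66 -7.99 -0.88] M tool [ 0.    1.07 -0.75] w 10.9230619508852 q [-0.3   0.63 -0.6   2.    1.32  0.8   0.23] 13.3
```

Moment about the axis rose from 0.2 to 1.07 N·m, so this is the stop at about 81.5°. I ease back 1.5° and draw out slowly.

```bash
python3 -m pendant '0 0 0 0 0.025 0 0;0 -0.002 0 0 0.025 0 0;0 -0.005 0 0 0.025 0 0;0 -0.008 0 0 0.025 0 0;0 -0.011 0 0 0.025 0 0;0 -0.014 0 0 0.025 0 0;0 -0.014 0 0 0.025 0 0'; python3 st.py
```

```text
time_s: 14.0
tool_pos: [595.0, 261.9, 140.6]
tool_rot: [-0.185, 0.532, 0.638, -0.525]
wrist_force: [2.0, 4.1, -2.2]
gripper_width: 11.2
depth -20.21 off es,ey 0.17 0.34 fin ang 40.59
F tool [ 3.51  2.38 -2.72] M tool [-0.69  0.4  -1.18] w 11.24574774483646 q [-0.3   0.6  -0.61  2.    1.29  0.81  0.23] 14.0
```

```bash
python3 -m pendant '0 -0.008 0 0 0 0 0;0 -0.016 0 0 0 0 0;0 -0.024 0 0 0 0 0;0 -0.032 0 0 0 0 0;0 -0.04 0 0 0 0 0;0 -0.04 0 0 0 0 0'; python3 st.py
```

```text
time_s: 14.6
tool_pos: [574.8, 266.6, 176.5]
tool_rot: [-0.184, 0.532, 0.638, -0.525]
wrist_force: [-0.9, 0.4, -2.5]
gripper_width: 11.5
depth 21.3 off es,ey 0.15 0.08 fin ang 40.62
F tool [1.46 1.66 1.44] M tool [ 0.54  0.01 -0.52] w 11.546673782125117 q [-0.3   0.54 -0.65  2.    1.2   0.84  0.29] 14.6
```

```bash
python3 -m pendant '0 -0.01 0 0 0 0 0;0 -0.025 0 0 0 0 0;0 -0.04 0 0 0 0 0;0 -0.055 0 0 0 0 0;0 -0.07 0 0 0 0 0;0 -0.085 0 0 0 0 0;0 -0.1 0 0 0 0 0;0 -0.115 0 0 0 0 0;0 -0.13 0 0 0 0 0;0 -0.145 0 0 0 0 0;0 -0.15 0 0 0 0 0;0 -0.15 0 0 0 0 0;0 -0.15 0 0 0 0 0'; python3 st.py
python3 - <<'E'
from h import *; from rig import imaging,arm
c=imaging.camera("scene"); cv2.imwrite("pics/b1.png",c["pixels"])
s=arm.sense(); p,r=cur(s); M=r.as_matrix(); print(M.round(3))
# upright target orientation: minimal rotation taking tool y to -z
ax=R.align_vectors([[0,0,-1]],[M[:,1]])[0]; h=ax*r
p2=rackc-100*ry; print("pocket2",p2)
g=h*R.identity(); X=g.as_matrix()[:,0]; print("x rel radial at place",np.degrees(np.arctan2(X[1],X[0])-np.arctan2(p2[1],p2[0])))
for q in([440,100,340],[560,-150,340],[*p2[:2],260]): print(rel(s,q,h))
E
```

```text
time_s: 15.9
tool_pos: [502.4, 283.3, 304.8]
tool_rot: [-0.185, 0.532, 0.638, -0.525]
wrist_force: [-0.2, 0.3, -2.0]
gripper_width: 11.2
depth 169.55 off es,ey -0.05 -1.14 fin ang 40.6
F tool [1.04 1.61 0.81] M tool [ 0.6   0.01 -0.47] w 11.154125787629988 q [-0.29  0.32 -0.77  1.93  0.89  1.01  0.52] 15.9
[[-0.365  0.485 -0.795]
 [ 0.873 -0.119 -0.473]
 [-0.324 -0.866 -0.38 ]]
pocket2 [ 584.36150118 -304.98720153    0.        ]
x rel radial at place 144.2459732230954
(array([-0.1487, -0.0391,  0.1229]), array([ 0.397,  0.   , -0.339]))
(array([-0.4106,  0.0489,  0.1459]), array([ 0.397,  0.   , -0.339]))
(array([-0.5289,  0.1485,  0.2302]), array([ 0.397,  0.   , -0.339]))
```

View pics/b1.png

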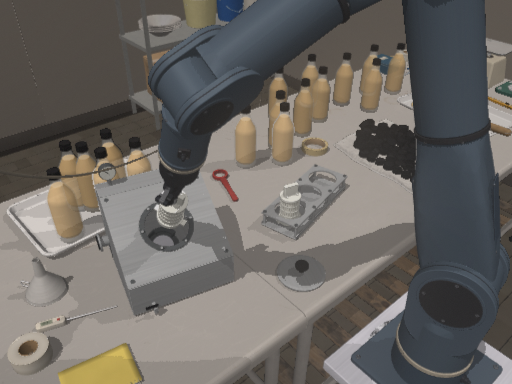

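The cartridge hangs clear of the port at (170,212). The spare is still in the rack at (290,200). Next I plan the upright carry to pocket2 with a comfortable wrist angle.

```bash
cat >> h.py <<'E'
a_=np.radians(45); HP=R.from_matrix(np.c_[[np.cos(a_),np.sin(a_),0],[0,0,-1],np.cross([np.cos(a_),np.sin(a_),0],[0,0,-1])])
p2=rackc-100*ry
E
python3 - <<'E'
from h import *; from rig import arm
s=arm.sense()
for q in([500,250,350],[540,-100,350],[*p2[:2],300]): print(rel(s,q,HP))
E
```

```text
(array([-0.0429, -0.0366,  0.0004]), array([ 0.556,  1.221, -0.045]))
(array([-0.3629,  0.0245,  0.1343]), array([ 0.556,  1.221, -0.045]))
(array([-0.5418,  0.1138,  0.215 ]), array([ 0.556,  1.221, -0.045]))
```

```bash
python3 -m pendant '-0.02 -0.018 0 0.04 0.09 -0.003 0;-0.043 -0.0366 0 0.08 0.18 -0.007 0;-0.07 -0.032 0.012 0.12 0.27 -0.01 0;-0.1 -0.026 0.023 0.16 0.36 -0.013 0;-0.13 -0.02 0.035 0.2 0.45 -0.016 0;-0.16 -0.014 0.047 0.25 0.55 -0.02 0;-0.19 -0.008 0.059 0.3 0.65 -0.024 0;-0.22 -0.003 0.072 0.34 0.75 -0.028 0;-0.25 0.003 0.085 0.38 0.85 -0.03 0;-0.28 0.009 0.098 0.43 0.95 -0.035 0;-0.31 0.014 0.11 0.47 1.04 -0.038 0;-0.34 0.02 0.123 0.51 1.13 -0.042 0;-0.363 0.0245 0.134 0.556 1.221 -0.045 0;-0.39 0.038 0.146 0.556 1.221 -0.045 0;-0.42 0.053 0.159 0.556 1.221 -0.045 0;-0.45 0.068 0.173 0.556 1.221 -0.045 0;-0.48 0.083 0.187 0.556 1.221 -0.045 0;-0.51 0.098 0.2 0.556 1.221 -0.045 0;-0.53 0.108 0.21 0.556 1.221 -0.045 0;-0.5418 0.1138 0.215 0.556 1.221 -0.045 0'
python3 -m pendant '0 0 0 0 0 0 0;0 0 0 0 0 0 0;0 0 0 0 0 0 0'
python3 - <<'E'
from h import *; from rig import arm,imaging
s=arm.sense(); print(s["joints"].round(2)); p,r=cur(s); print(p,rel(s,[*p2[:2],300],HP))
o=[]
for n in("scene","top"):
    c=imaging.camera(n); np.savez(n+"1.npz",**c); im=c["pixels"]
    W=cloud(c); m=(np.hypot(W[...,0]-p[0],W[...,1]-p[1])<45)&(W[...,2]>170)&(W[...,2]<280)
    A=W[m]; print(n,m.sum(),A.mean(0) if m.sum() else 0,A[:,2].min())
    for z0 in(185,200,215,230,245,260): 
        B=A[(abs(A[:,2]-z0)<8)]; print(z0,len(B),B.mean(0).round(1), (B[:,:2].max(0)-B[:,:2].min(0)).round(0)) if len(B) else 0
    u,v=map(int,proj(c,[*p[:2],160])[0]); o.append(cv2.resize(im[max(v-70,0):v+70,u-70:u+70],(400,400),interpolation=2))
cv2.imwrite("pics/b2.png",cv2.hconcat(o))
E
```

```text
time_s: 17.95
tool_pos: [583.7, -307.5, 298.0]
tool_rot: [0.654, -0.653, -0.269, 0.271]
wrist_force: [0.5, -0.2, -1.4]
gripper_width: 10.8
time_s: 18.25
tool_pos: [585.0, -302.4, 300.9]
tool_rot: [0.653, -0.653, -0.272, 0.271]
wrist_force: [0.0, 0.2, -2.2]
gripper_width: 11.5
[ 0.64  0.53 -0.4   1.39  0.21  1.26  1.01]
[ 584.95660781 -302.44392047  300.86102381] (array([-0.0022,  0.0009, -0.0014]), array([0.   , 0.003, 0.002]))
scene 538 [ 569.81384647 -286.23581927  234.17580443] 188.9675381189234
185 12 [ 572.7 -282.6  191.7] [36. 42.]
200 115 [ 568.6 -284.9  200.8] [56. 54.]
215 90 [ 571.2 -287.4  215.4] [50. 51.]
230 86 [ 570.1 -287.3  229.6] [50. 45.]
245 99 [ 570.8 -286.8  244.8] [52. 43.]
260 93 [ 570.  -286.5  260.4] [48. 45.]
top 354 [ 572.64921319 -284.15250793  229.45744784] 190.14945294269424
185 7 [ 574.1 -285.7  191.6] [48. 40.]
200 117 [ 572.1 -283.5  202.3] [59. 52.]
215 45 [ 574.6 -284.   214.9] [48. 39.]
230 54 [ 574.1 -283.9  227.8] [48. 38.]
245 62 [ 573.7 -284.4  243.8] [48. 37.]
260 57 [ 573.2 -283.1  259.5] [43. 37.]
```

View pics/b2.png

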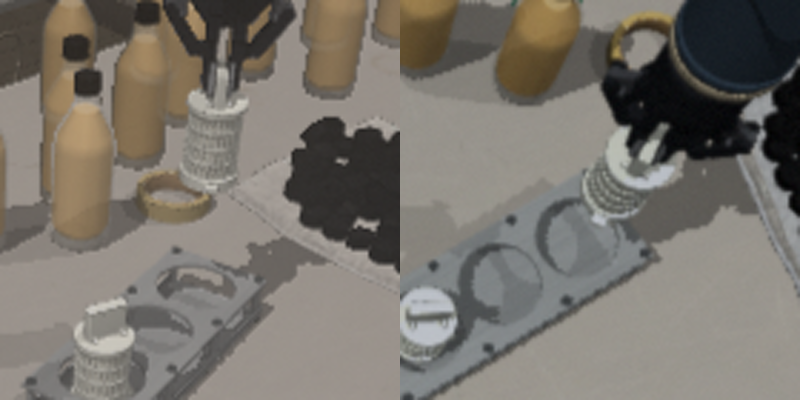

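The cartridge hangs nearly upright above pocket2, seen at (215,140) on the left and (620,175) on the right. I'll fit circles for its axis and for the rack outline with both cameras.

Run:
```python
from h import *; from scipy.optimize import least_squares
p=np.array([585,-302.4])
for n in("scene","top"):
    c=dict(np.load(n+"1.npz")); W=cloud(c)
    m=(np.hypot(W[...,0]-p[0],W[...,1]-p[1])<45)&(W[...,2]>207)&(W[...,2]<270); A=W[m]
    f=lambda q:np.hypot(A[:,0]-q[0]-q[2]*(A[:,2]-300),A[:,1]-q[1]-q[3]*(A[:,2]-300))-28.5
    s=least_squares(f,[*p,0,0],loss='soft_l1'); q=s.x; b=q[:2]-q[2:]*110
    print(n,"axis at TCP",q[:2].round(1),"slope",q[2:].round(3),"at bottom",b.round(1),"min z lug/underside",A[:,2].min())
    c0=dict(np.load(n+"0.npz")); W=cloud(c0); z=W[...,2]
    L=np.stack([(W[...,:2]-rackc[:2])@rx[:2],(W[...,:2]-rackc[:2])@ry[:2]],-1)
    m=(z>44)&(z<56)&(abs(L[...,0])<75)&(abs(L[...,1])<175); B=L[m]
    # pocket2 hole: fit circle r=45 maximizing emptiness: hole edge
    r=cv2.minAreaRect(B.astype(np.float32)); o=np.array(r[0]); print(" rack rect in rack frame",r, "world",(rackc[:2]+o[0]*rx[:2]+o[1]*ry[:2]).round(1))
    H=lambda q:np.clip(45-np.hypot(B[:,0]-q[0],B[:,1]-q[1]),0,None).sum()+0.0
    best=min(((H((x,y)),x,y) for x in np.arange(-10,11,1) for y in np.arange(-112,-87,1)))
    ties=[(x,y) for x in np.arange(-10,11,1) for y in np.arange(-112,-87,1) if H((x,y))<=best[0]*1.1+3]
    t=np.mean(ties,0); print(" hole2 local",t,len(ties),"world",(rackc[:2]+t[0]*rx[:2]+t[1]*ry[:2]).round(1))
```

```text
scene axis at TCP [ 583.7 -303.8] slope [-0.014  0.013] at bottom [ 585.3 -305.3] min z lug/underside 207.49234951648833
 rack rect in rack frame ((-0.6857070922851562, -0.9712677001953125), (123.509033203125, 325.50225830078125), 0.2621202766895294) world [ 559.6 -209.1]
 hole2 local [ -0.8 -99.6] 5 world [ 583.5 -304.8]
top axis at TCP [ 585.5 -302.9] slope [-0.012  0.005] at bottom [ 586.8 -303.4] min z lug/underside 207.10468469887488
 rack rect in rack frame ((1.6627388000488281, -0.8244171142578125), (320.9905090332031, 121.15736389160156), 89.98517608642578) world [ 561.8 -208.4]
 hole2 local [  2.  -99.5] 2 world [ 586.2 -304. ]
```

```bash
python3 -m pendant '-0.001 0.01 0 0 0.003 0 0;-0.001 0.03 0 0 0.003 0 0;-0.001 0.05 0 0 0.003 0 0;-0.001 0.07 0 0 0.003 0 0;-0.001 0.08 0 0 0.003 0 0;-0.001 0.08 0 0 0.003 0 0;-0.001 0.08 0 0 0.003 0 0'
python3 - <<'E'
from h import *; from rig import arm
s=arm.sense(); print(s["joints"].round(2)); 
for z in(220,150,126,120): print(z,rel(s,[584,-302.5,z],HP))
E
```

```text
time_s: 19.05
tool_pos: [584.2, -305.0, 220.8]
tool_rot: [-0.654, 0.654, 0.27, -0.269]
wrist_force: [-0.0, -0.1, -1.7]
gripper_width: 11.3
[ 0.64  0.59 -0.39  1.51  0.24  1.09  0.98]
220 (array([0.0016, 0.0008, 0.0019]), array([ 0.001, -0.002,  0.001]))
150 (array([0.0016, 0.0708, 0.0019]), array([ 0.001, -0.002,  0.001]))
126 (array([0.0015, 0.0948, 0.0019]), array([ 0.001, -0.002,  0.001]))
120 (array([0.0015, 0.1008, 0.0019]), array([ 0.001, -0.002,  0.001]))
```

```bash
python3 -m pendant '0.001 0.01 0.001 0 0 0 0;0.001 0.025 0.001 0 0 0 0;0.001 0.04 0.001 0 0 0 0;0.001 0.055 0.001 0 0 0 0;0.001 0.07 0.001 0 0 0 0;0.001 0.08 0.001 0 0 0 0;0.001 0.088 0.001 0 0 0 0;0.001 0.093 0.001 0 0 0 0;0.001 0.093 0.001 0 0 0 0;0.001 0.093 0.001 0 0 0 0'
python3 - <<'E'
from h import *; from rig import arm
s=arm.sense(); p,r=cur(s); print(s["joints"].round(2),s["wrist_force"],p,r.as_matrix()[:,1]); 
for z in(120,): print(z,rel(s,[584,-303,z],HP))
E
```

```text
time_s: 20.05
tool_pos: [584.2, -303.7, 127.6]
tool_rot: [-0.654, 0.654, 0.27, -0.269]
wrist_force: [0.5, 0.9, -1.7]
gripper_width: 11.2
[ 0.62  0.68 -0.36  1.61  0.29  0.9   0.94] [ 0.48579134  0.89555272 -1.66333396] [ 584.21553324 -303.69350194  127.6220334 ] [ 1.06855000e-03  2.63325171e-04 -9.99999394e-01]
120 (array([0.0003, 0.0076, 0.0006]), array([ 0.001, -0.003,  0.001]))
```

```bash
python3 -m pendant '0 0.0015 0 0 0 0 0;0 0.003 0 0 0 0 0;0 0.0045 0 0 0 0 0;0 0.0055 0 0 0 0 0;0 0.0055 0 0 0 0 0'; python3 -c "
from rig import arm;print(arm.sense()['wrist_force'])"
```

```text
time_s: 20.55
tool_pos: [583.9, -303.5, 121.6]
tool_rot: [0.654, -0.653, -0.27, 0.27]
wrist_force: [0.4, -0.6, -3.0]
gripper_width: 11.1
[ 0.36334411 -0.55560707 -2.97090259]
```

```bash
python3 -m pendant '0 0.0005 0 0 0 0 0;0 0.001 0 0 0 0 0;0 0.001 0 0 0 0 0'
```

```text
time_s: 20.85
tool_pos: [583.9, -303.6, 120.7]
tool_rot: [0.654, -0.653, -0.27, 0.27]
wrist_force: [-1.0, 0.1, -1.5]
gripper_width: 11.3
```

```bash
python3 -m pendant '0 0.0005 0 0 0 0 0;0 0.001 0 0 0 0 0;0 0.001 0 0 0 0 0'
```

```text
time_s: 21.15
tool_pos: [584.1, -303.6, 120.0]
tool_rot: [-0.654, 0.654, 0.27, -0.269]
wrist_force: [0.3, -0.3, 1.0]
gripper_width: 11.1
```

```bash
python3 -m pendant '0 0.0005 0 0 0 0 0;0 0.0008 0 0 0 0 0;0 0.0008 0 0 0 0 0'
```

```text
time_s: 21.45
tool_pos: [584.5, -303.8, 119.9]
tool_rot: [-0.653, 0.654, 0.27, -0.269]
wrist_force: [-1.5, -0.3, 6.6]
gripper_width: 10.8
```

The upward force is 6.6 N, so the cartridge is standing on the floor plate. I release slowly and retreat upward.

```bash
python3 -m pendant '0 -0.0005 0 0 0 0 0.1;0 -0.0005 0 0 0 0 0.17;0 -0.0005 0 0 0 0 0.25;0 -0.0005 0 0 0 0 0.35;0 -0.0005 0 0 0 0 0.45;0 -0.0005 0 0 0 0 0.5;0 -0.0005 0 0 0 0 0.5;0 -0.01 0 0 0 0 0.5;0 -0.03 0 0 0 0 0.5;0 -0.06 0 0 0 0 0.5;0 -0.1 0 0 0 0 0.5;0 -0.14 0 0 0 0 0.5;0 -0.18 0 0 0 0 0.5;0 -0.18 0 0 0 0 0.5;0 -0.18 0 0 0 0 0.5'
python3 - <<'E'
from h import *; from rig import arm,imaging; from scipy.optimize import least_squares
s=arm.sense(); print(s["tool_pos"],s["gripper_width"],s["wrist_force"]); o=[]
for n in("scene","top"):
    c=imaging.camera(n); W=cloud(c); im=c["pixels"]
    for q0,nm in((p2,"filter"),(rackc+100*ry,"spare")):
        m=(np.hypot(W[...,0]-q0[0],W[...,1]-q0[1])<50)&(W[...,2]>62)&(W[...,2]<94); A=W[m]
        f=lambda q:np.hypot(A[:,0]-q[0]-q[2]*(A[:,2]-8),A[:,1]-q[1]-q[3]*(A[:,2]-8))-28.5
        q=least_squares(f,[*q0[:2],0,0],loss='soft_l1').x
        m2=(np.hypot(W[...,0]-q0[0],W[...,1]-q0[1])<50)&(W[...,2]>110)&(W[...,2]<150)
        print(n,nm,len(A),"base",q[:2].round(1),"off pocket",(q[:2]-q0[:2]).round(1),"slope",q[2:].round(3),"top z",np.median(W[m2][:,2]) if m2.any() else None)
    u,v=map(int,proj(c,[*rackc[:2],60])[0]); o.append(cv2.resize(im[v-70:v+70,u-70:u+70],(400,400),interpolation=2))
cv2.imwrite("pics/f.png",cv2.hconcat(o))
E
```

```text
time_s: 22.95
tool_pos: [584.2, -303.7, 300.6]
tool_rot: [-0.653, 0.654, 0.271, -0.269]
wrist_force: [-0.1, -0.2, -0.5]
gripper_width: 42.9
[ 584.18717011 -303.70507378  300.62103388] 42.90827229502848 [-0.14049706 -0.16591966 -0.51638172]
scene filter 143 base [ 584.3 -306.1] off pocket [-0.1 -1.1] slope [-0.005  0.002] top z 132.32058682825624
scene spare 157 base [ 541.5 -117. ] off pocket [ 5.9 -6. ] slope [-0.032  0.045] top z 127.91143060478191
top filter 53 base [ 584.2 -304.9] off pocket [-0.2  0. ] slope [0.031 0.015] top z 136.02139541942034
top spare 19 base [ 542.4 -113. ] off pocket [ 6.8 -2. ] slope [-0.027  0.013] top z 135.8404032798186
```

View pics/f.png

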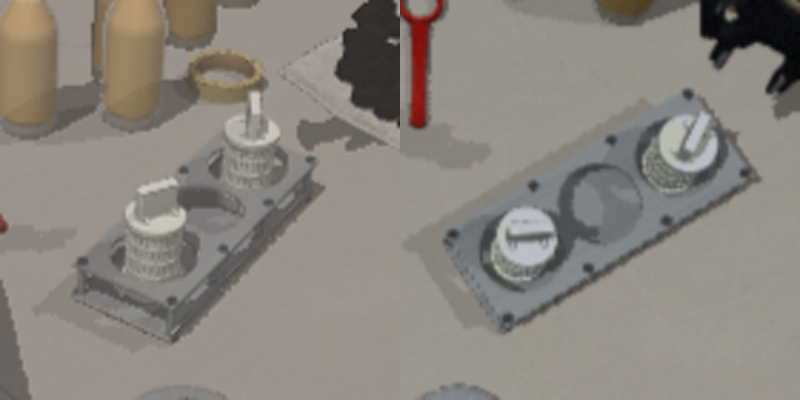

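Both cartridges stand upright: the spent one in pocket2 at (250,150) on the left and (680,150) on the right, and the spare untouched in pocket0. The gripper is clear.

```bash
python3 -c "
from rig import arm;print(arm.finish_job())"
```

```text
the job is handed in; nothing more can be done
None
```

The spent cartridge now stands upright, fin up, in pocket2, the spare is still upright in pocket0, and the job is handed in at about 23 s of the 69 s allowed. `finish_job()` gives no verdict, so these results rest on my own checks.

**Removal:** I gripped the fin through the port and pressed about 5.4 mm, which took roughly 8 N. I then turned anticlockwise about 81° until the moment jumped from 0.2 to 1.07 N·m at the stop. After easing back 1.5° I drew it straight out; no wrist force I read while it was in the housing exceeded about 10 N.

**Placing:** I lowered it until it took 6.6 N on the rack base, then released it and backed the gripper off about 180 mm above the rack.

**Last checks:**
- **Position:** the base is within about 1 mm of the pocket centre in both cameras.
- **Tilt:** the two cameras disagree slightly, at about 0.005 and 0.035 rad, both under the 0.1 limit.
- **Height:** the fin top reads 132 to 136 mm, where about 136 is expected.
- **Spare:** I never touched it. Its fitted base reads about 7 to 8 mm from pocket0. I put that down to few visible points, since its body was partly hidden, because its cap and fin were measured near the pocket centre at the start.

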